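Sweep loose vial caps into the collecting pan

ROBOT

A 7-joint arm with a two-finger parallel gripper is mounted at the origin on the work surface. World frame = base frame: x ahead of the robot, y to its left, z up, the work surface at z = 0. Lengths are in m, angles in rad, forces in N, time in s.
With the tool pointing down it reaches from about 0.4 to 0.925 m from the base axis. Payload 4.1 kg.
Tool frame: the origin (TCP) lies midway between the tips of the shut fingers; the grasp point (between the pads) lies 19 mm behind it; z points along the fingers, y is the direction in which the jaws open and shut (so a half turn about z gives the same grasp; the last joint's range is limited). The gripper opens to 85 mm and grips with 20 to 120 N. Pads are 22 mm wide; open, the fingers measure 114 mm over their backs; the gripper's body (76 mm by 85 mm) begins 54 mm behind the grasp point. The pads swing forward as they close: fully open they stand 13 mm farther back than shut.
Start: joints at [-1.249, 0.398, 0.045, 1.537, -0.019, 1.207, -0.051], TCP at [0.266, 0.593, 0.231] pointing down, gripper open.
Joint ranges: [-2.82, 2.82], [-0.49, 2.23], [-1.37, 1.46], [0, 2.46], [-1.36, 4.5], [0.23, 2], [-2.94, 2.94]. Speed limits (rad/s): [2.57, 2.57, 3.14, 3.14, 3.14, 3.14, 3.14].

INTERFACE

Orientations are given as a 3x3 rotation matrix whose columns are the frame's x, y, z axes.
In Python, from rig import r gives the robot as it stands. The module is installed in compiled form; this text tells all that it offers. Calls block until the motion is done:
- r.move_pose(position, orientation): joint-space move of the TCP to a pose.
- r.move_linear(position, attitude=None, velocity=0.15, f_stop=None): straight line of the TCP; attitude=None keeps the orientation; velocity is the mean speed in m/s. With f_stop (N) it stops when the force on the tool has changed by that much, and returns True; else False.
- r.move_joints(angles): joint-space move.
- r.command_gripper(opening): finger opening in m; the grip force is fixed at half the most; returns when the fingers have stopped.
- r.wait(seconds).
- r.ik(position, orientation): joint angles nearest the present ones, or None.
- r.capture(name): name is "side" or "top"; returns the picture (420x560x3 uint8, red, green, blue); there is no depth.
- r.camera_model(name): a dict with "vfov" (degrees; the focal length in pixels is half the picture's height over the tangent of half this angle, whatever the lens; pixels are square), "cx", "cy" (the principal point, pixels), "extrinsics" (4x4, takes a point from world to camera coordinates). Camera axes: x right, y up, looking along -z (the intrinsics and any distortion apply to the point x, -y, -z); pixel columns grow to the right and rows downward; lengths in m; the calibration is good to about 2 mm. A picture is of the moment at which its call begins. camera_model takes no time and is no camera call.
A pose or a line that the arm cannot do raises r.PlanningError and nothing moves.
- r.hand_in(): hands the job in, once; it reports no verdict.
Readings, each from a call of its own:
- r.read_time_s(): time.
- r.read_q(): joint angles.
- r.read_qd(): joint speeds.
- r.read_joint_torque(): joint torques, N m.
- r.read_tool_pos(): TCP position.
- r.read_ee_rot(): TCP orientation.
- r.read_contact_force(): force on the tool from outside, world axes, zero at the start.
- r.read_wrist_torque(): the same for the moment, N m.
- r.read_opening(): finger opening in m.
Only numpy, scipy, OpenCV 4.12 (cv2) and the standard library are available. Lean on these libraries where they do the work, as an engineer would, in place of code of your own. Each camera call takes 0.05 s, during which the arm holds its last target.

TASK

Clear the microscope bench: with closed fingertips, sweep the three loose vial caps along the bench through the open side of the steel collecting pan, until each lies wholly inside it. Only push the caps, never pick them up or lift them, and leave the amber jar, the crucible and the beaker standing where they are.

Things in the scene. Friction and masses are not known exactly. Their poses are not given: they have to be found in the camera images.
- pan: Shallow stainless collecting pan fixed to the bench, like a dustpan: walls 25 mm high and 3 mm thick on three sides, the fourth side fully open, no step or lip there (caps slide straight in at bench height). Inside 220 mm wide (its x) and 120 mm deep (its y). Origin at the middle of the open side, at bench height; +y points into the pan, so the bench in front of the open side is at negative y; z up. Its y axis is within about 12 degrees of the world's y.
- cap1_center (a point): Centre of a loose black ribbed screw cap off a sample vial, a flat disc 28 mm across and 14 mm high, about 15 g, lying flat on the bench in front of the pan's open side, 5 to 16 cm from it (this point is 7 mm above the bench). The way from it to the open side along the pan's y is free, with at least about 45 mm between its centre line and those of the other caps and the jar. Slides easily.
- cap2_center (a point): Centre of a loose black ribbed screw cap off a sample vial, a flat disc 28 mm across and 14 mm high, about 15 g, lying flat on the bench in front of the pan's open side, 5 to 16 cm from it (this point is 7 mm above the bench). The way from it to the open side along the pan's y is free, with at least about 45 mm between its centre line and those of the other caps and the jar. Slides easily.
- cap3_center (a point): Centre of a loose black ribbed screw cap off a sample vial, a flat disc 28 mm across and 14 mm high, about 15 g, lying flat on the bench in front of the pan's open side, 5 to 16 cm from it (this point is 7 mm above the bench). The way from it to the open side along the pan's y is free, with at least about 45 mm between its centre line and those of the other caps and the jar. Slides easily.
- jar: Closed amber glass jar with a black lid, 38 mm across and 55 mm high, loose, standing in the row among the caps. Stays. Origin at the centre of its underside.
- crucible: White porcelain crucible, 56 mm across and 42 mm high, loose, standing on the far side of the caps (towards the pan's +x). Stays. Origin at the centre of its underside.
- beaker: Low glass beaker, 58 mm across its rim, 54 mm across the body and 58 mm high, loose, standing behind the caps, 27 to 30 cm in front of the pan's open side. Stays. Origin at the centre of its underside.

How it is judged:
By the outcome, as a careful person would: the job done as asked, in the order asked, and still so for the second after the job is handed in, with the robot touching nothing.
It also fails if it takes over 51 s, if anything falls off the work surface, if the arm or the gripper's body presses on something with over 40 N, if the wrist force passes 120 N, or if a joint passes its speed limit or range.

## Working session

There is one attempt and no reset: what is moved stays moved. The work goes in short steps, each a Python script; the robot and the scene stay as the last script left them, time stands still between calls to the robot, and variables do not carry over. Pictures are saved under pics/ and viewed, and the job is handed in when it is done.

```bash
mkdir -p pics; python3 - <<'E'
from rig import r
import cv2
for n in("top","side"):
    im=r.capture(n); cv2.imwrite(f"pics/{n}0.png",im[:,:,::-1]); print(n,r.camera_model(n))
print(r.read_time_s(),r.read_tool_pos(),r.read_ee_rot())
E
```

```text
top {'vfov': 57.730713915435366, 'cx': 290.0121912887515, 'cy': 201.33064205994071, 'extrinsics': array([[ 0.00420063, -0.99981582,  0.01872672, -0.06398167],
       [ 0.99562939,  0.00592877,  0.09320389, -0.61866357],
       [-0.09329775,  0.01825336,  0.99547092, -0.62784839],
       [ 0.        ,  0.        ,  0.        ,  1.        ]])}
side {'vfov': 51.29568548638624, 'cx': 280.5552459211598, 'cy': 199.7677276856039, 'extrinsics': array([[-0.96621285, -0.25689493, -0.02092163,  0.58442665],
       [ 0.16400521, -0.67539788,  0.71898539, -0.16761   ],
       [-0.19883413,  0.69126167,  0.69471022, -0.53375082],
       [ 0.        ,  0.        ,  0.        ,  1.        ]])}
0.1 [0.26524642 0.59279563 0.23036912] [[-9.12812604e-01  4.08378228e-01 -6.10496939e-04]
 [ 4.08378669e-01  9.12811139e-01 -1.63949993e-03]
 [-1.12267669e-04 -1.74587013e-03 -9.99998470e-01]]
```

View pics/top0.png

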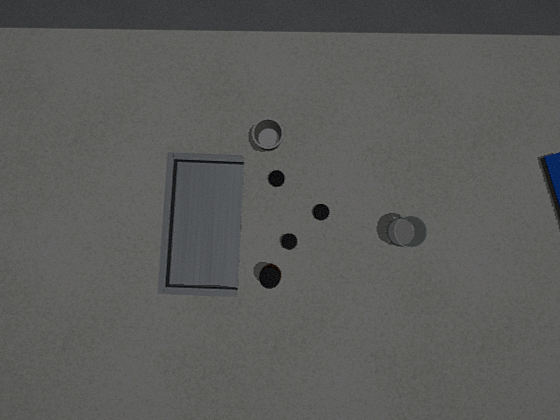

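View pics/side0.png

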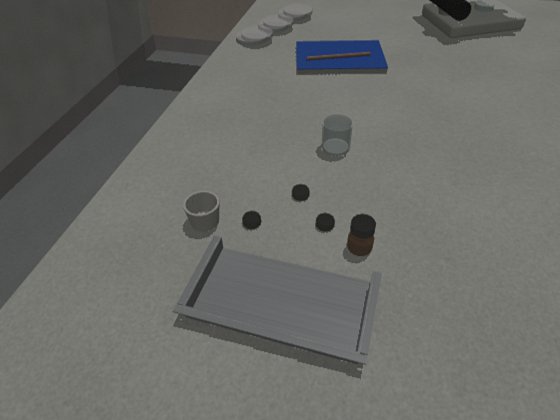

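The top view shows caps at about (277,178), (321,212) and (289,241), the jar at (270,276), the crucible at (267,135) and the beaker at (403,231). The pan is on the left, with its open edge from (243,160) to (238,290). Next I'll measure positions from both views.

```bash
cat > h.py <<'E'
import numpy as np, cv2
from rig import r
def ray(n,u,v):
    m=r.camera_model(n);f=210/np.tan(np.radians(m["vfov"]/2));E=np.array(m["extrinsics"])
    d=np.array([(u-m["cx"])/f,-(v-m["cy"])/f,-1.]);R=E[:3,:3]
    return -R.T@E[:3,3],R.T@d
def onz(n,u,v,z):
    c,d=ray(n,u,v);return (c+d*(z-c[2])/d[2])[:2]
def dark(im,th=38):
    g=im.max(axis=2);m=(g<th).astype(np.uint8)
    k,l,s,c=cv2.connectedComponentsWithStats(m)
    return [(s[i],c[i]) for i in range(1,k) if 60<s[i][4]<3000]
E
python3 - <<'E'
from h import *
np.set_printoptions(precision=4,suppress=True)
for n in("top","side"):
    im=r.capture(n)
    for s,c in dark(im): print(n,s,c.round(1),onz(n,*c,.007 if n=="side" else .01))
for n,pts in dict(top=[(243,163,0),(238,288,0),(168,285,0),(176,162,0),(403,231,.0),(267,135,.04)],side=[(219,248,.0),(379,282,.0),(362,352,0),(186,311,0),(336,146,0),(203,224,0),(361,248,0)]).items():
    for u,v,z in pts: print(n,u,v,onz(n,u,v,z))
def big(n,x0,y0,x1,y1,k,f):
    im=r.capture(n)[y0:y1,x0:x1,::-1]; cv2.imwrite(f,cv2.resize(cv2.convertScaleAbs(im,alpha=1.6),None,fx=k,fy=k,interpolation=cv2.INTER_CUBIC))
big("top",150,110,350,310-10,3,"pics/topz.png"); big("side",160,170,400,380,2.8,"pics/sidez.png")
E
```

```text
top [166 159  77 130 587] [184.8 221.8] [0.5836 0.1238]
top [541 158  19  63 234] [550.5 186.2] [ 0.651  -0.5319]
top [269 170  15  17 200] [276.1 178. ] [ 0.6625 -0.0361]
top [313 204  16  16 203] [320.6 211.5] [ 0.6029 -0.1156]
top [281 234  16  15 194] [288.6 240.9] [ 0.5508 -0.0589]
top [259 264  22  24 402] [269.5 275.7] [ 0.4904 -0.026 ]
side [430   0  41  21 519] [454.2   7.7] [ 0.3415 -0.9918]
side [316 215  18  16  79] [324.1 225.4] [ 0.5486 -0.0492]
side [243 217  18  12  79] [251.9 223.9] [ 0.6575 -0.0256]
side [351 216  24  22 171] [361.7 230.1] [ 0.4915 -0.0532]
top 243 163 [0.6912 0.0243]
top 238 288 [0.4679 0.0296]
top 168 285 [0.4729 0.1524]
top 176 162 [0.692  0.1454]
top 403 231 [ 0.5693 -0.265 ]
top 267 135 [ 0.7326 -0.0205]
side 219 248 [0.6929 0.0267]
side 379 282 [0.4562 0.0306]
side 362 352 [0.4658 0.1384]
side 186 311 [0.6971 0.1383]
side 336 146 [ 0.5658 -0.2613]
side 203 224 [ 0.7348 -0.0132]
side 361 248 [ 0.488 -0.024]
```

```bash
ls pics
```

```text
side0.png
sidez.png
top0.png
topz.png
```

View pics/topz.png

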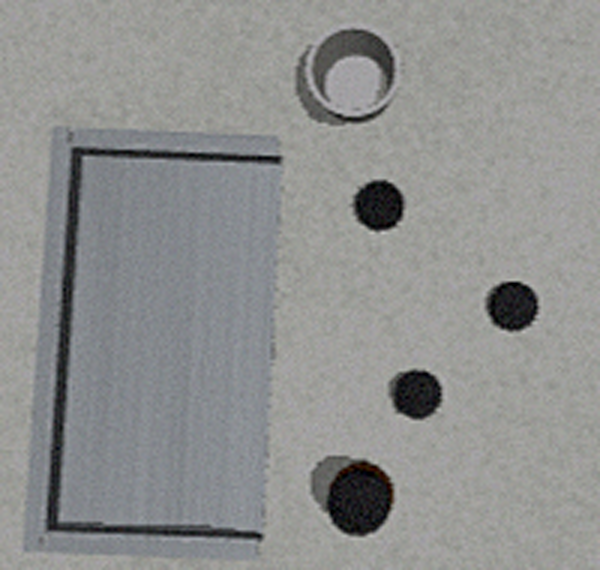

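View pics/sidez.png

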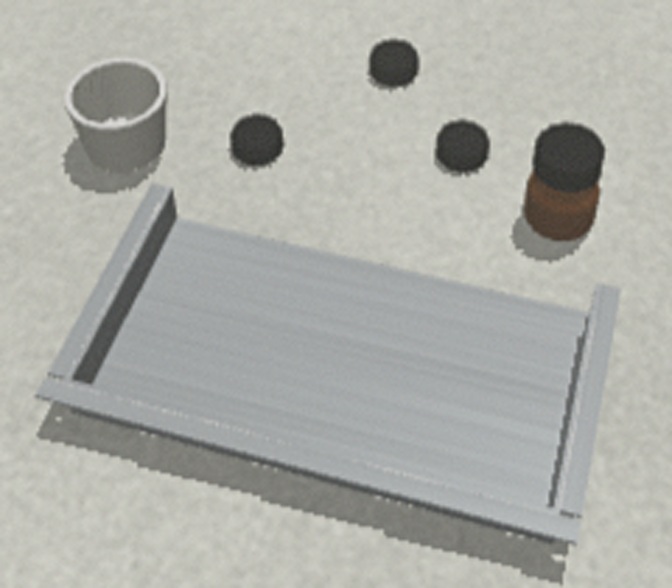

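```bash
python3 - <<'E'
from h import *
np.set_printoptions(precision=4,suppress=True)
def tri(a,b):
    c1,d1=ray("top",*a);c2,d2=ray("side",*b)
    t=np.linalg.lstsq(np.c_[d1,-d2],c2-c1,rcond=None)[0];p,q=c1+t[0]*d1,c2+t[1]*d2
    return (p+q)/2,np.linalg.norm(p-q)
for a,b in [((276.1,178),(251.6,220)),((320.6,211.5),(300.7,192.9)),((288.6,240.9),(325,222.1)),((269.5,275.7),(363,223))]: print(tri(a,b),onz("top",*a,.012),onz("side",*b,.009))
for p in [(243.7,163.3),(237.3,289),(176.7,162.3),(168.3,286)]: print("top",onz("top",*p,0))
for p in [(223.5,249),(369.5,284),(358,350),(194,306)]: print("side",onz("side",*p,0))
a=np.radians(-1.8);px=np.array([np.cos(a),np.sin(a),0]);py=np.array([-np.sin(a),np.cos(a),0])
for s in(1,-1):
    R=np.c_[s*py,s*px,[0,0,-1]]
    for p in [(.66,-.07,.1),(.603,-.155,.1),(.55,-.1,.1),(.66,.06,.006),(.55,.06,.006)]: print(s,np.linalg.det(R),r.ik(p,R))
E
```

```text
(array([ 0.6625, -0.0363,  0.0038]), np.float64(0.001896687119435331)) [ 0.6622 -0.0362] [ 0.6597 -0.0318]
(array([ 0.6022, -0.1165,  0.0024]), np.float64(0.0025990204677550704)) [ 0.6029 -0.1154] [ 0.5994 -0.1098]
(array([ 0.5499, -0.0592,  0.0037]), np.float64(0.0019052281842677713)) [ 0.5509 -0.059 ] [ 0.5483 -0.0545]
(array([ 0.4926, -0.0275,  0.0494]), np.float64(0.003376742721289948)) [ 0.4906 -0.026 ] [ 0.4914 -0.0665]
top [0.6906 0.023 ]
top [0.4662 0.0308]
top [0.6915 0.1441]
top [0.4711 0.1518]
side [0.6857 0.0269]
side [0.4685 0.037 ]
side [0.4708 0.137 ]
side [0.6899 0.1287]
1 1.0000000000000002 [-0.437   0.6488  0.7023  1.6438 -0.4739  1.0262  0.3846]
1 1.0000000000000002 [-0.3777  0.6094  0.7887  1.7518 -0.5054  0.9951  0.5734]
1 1.0000000000000002 [-0.5032  0.494   0.788   1.9071 -0.4364  0.9194  0.4654]
1 1.0000000000000002 [-0.5722  0.7475  0.6064  1.6955 -0.532   0.8692  0.23  ]
1 1.0000000000000002 [-0.5808  0.5643  0.5054  1.97   -0.4094  0.7082  0.1435]
-1 1.0000000000000002 [-0.6899  0.9633  1.2602  1.6498 -0.9584  1.2711 -2.4066]
-1 1.0000000000000002 [-0.5985  0.8995  1.2615  1.7565 -0.9205  1.2142 -2.2451]
-1 1.0000000000000002 [-0.755   0.7857  1.2643  1.9118 -0.848   1.1179 -2.3176]
-1 1.0000000000000002 [-0.1097  0.649  -0.0635  1.6817  0.0528  0.8125  2.9135]
-1 1.0000000000000002 [-0.1761  0.5021 -0.0123  1.9591  0.0094  0.6804  2.9159]
```

```bash
cat >> h.py <<'E'
a=np.radians(-2.0);px=np.array([np.cos(a),np.sin(a),0]);py=np.array([-np.sin(a),np.cos(a),0])
O=np.array([.578,.028,0]);R=np.c_[py,px,[0,0,-1]];Z=np.array([0,0,1.])
def sweep(c,end=.028):
    c=np.array([*c,0.]);X=(c-O)@px;Y=(c-O)@py
    P=lambda y,z:O+px*X+py*y+Z*z
    y0=Y-.042
    r.move_pose(P(y0,.10),R)
    r.move_linear(P(y0,.006),velocity=.12,f_stop=8)
    print("down",r.read_tool_pos(),r.read_opening(),r.read_contact_force())
    s=r.move_linear(P(end,.006),velocity=.09,f_stop=12)
    print("stop",s,r.read_tool_pos(),r.read_contact_force())
    r.move_linear(P(end-.03,.006),velocity=.1); r.move_linear(P(end-.03,.10),velocity=.2)
    print("t",r.read_time_s())
def shot(n,f):
    cv2.imwrite("pics/"+f,r.capture(n)[:,:,::-1])
E
python3 - <<'E'
from h import *
np.set_printoptions(precision=4,suppress=True)
r.command_gripper(0.0)
sweep((.661,-.034)); shot("top","t1.png"); shot("side","s1.png")
E
```

```text
down [ 0.6603 -0.0763  0.0068] -0.00031058200420757044 [-0.3675 -0.0926 -0.0815]
stop False [0.664  0.052  0.0061] [ 0.2121 -0.2079  0.8148]
t 7.425
```

View pics/s1.png

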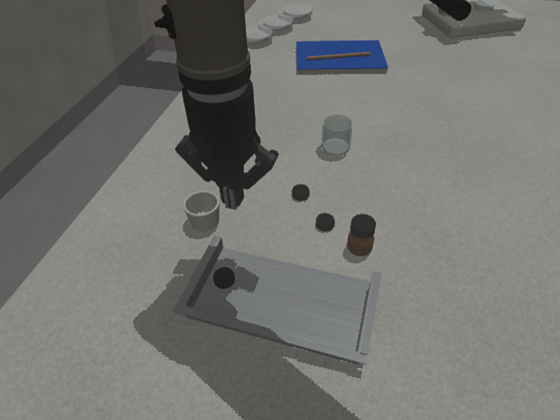

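View pics/t1.png

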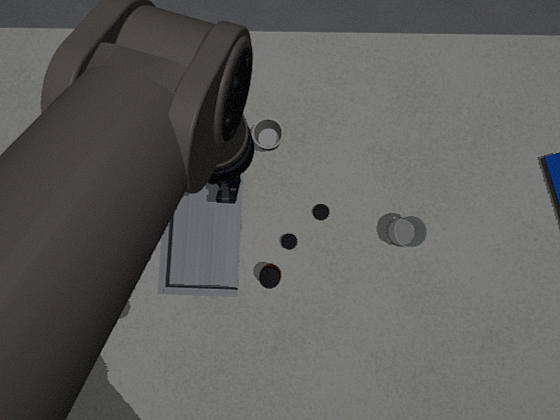

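Cap 1 now lies inside the pan at side pixel (224,278), and the jar, crucible and beaker haven't moved. The finger linkage spreads wide above the tips. I'll sweep cap 2 the same way, then turn the gripper 90° for cap 3 because the jar is close to its lane.

```bash
python3 - <<'E'
from h import *
import h
np.set_printoptions(precision=4,suppress=True)
sweep((.601,-.113)); shot("side","s2.png")
for s in(1,-1):
    q=r.ik((.55,-.11,.1),np.c_[s*px,-s*py,[0,0,-1]]);print(s,q)
E
```

```text
down [ 0.6002 -0.1552  0.0067] 4.7983174513755366e-05 [ 0.4576 -0.31   -0.0433]
stop False [0.6068 0.0546 0.006 ] [ 0.3249  0.7763 -0.7527]
t 12.7917
1 [-0.6852  0.6825  1.1356  1.9066 -0.7254  1.0393 -0.8376]
-1 [-0.1942  0.4038  0.3945  1.8958 -0.1972  0.8797  1.834 ]
```

View pics/s2.png

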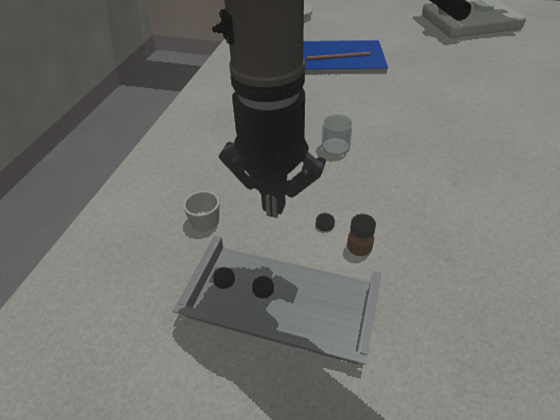

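Caps 1 and 2 lie inside at (224,278) and (263,287). Cap 3 at (325,222) and the jar haven't moved.

```bash
python3 - <<'E'
from h import *
import h
np.set_printoptions(precision=4,suppress=True)
p=r.read_tool_pos(); r.move_linear([p[0],p[1],.15],velocity=.2)
h.R=np.c_[-px,py,[0,0,-1]]
q0=r.ik((.548,-.105,.15),h.R);print(q0)
r.move_pose((.548,-.105,.15),h.R)
sweep((.5505,-.057),.024); 
r.move_linear(np.array([.55,-.03,.2]),velocity=.2)
shot("side","s3.png"); shot("top","t3.png")
E
```

```text
[-0.2634  0.3424  0.464   1.8608 -0.1819  0.98    1.8152]
down [ 0.5499 -0.0992  0.0069] -5.307603501194869e-06 [0.6353 0.4306 0.484 ]
stop False [0.5542 0.0525 0.0059] [ 0.5769 -0.3856  0.3386]
t 18.8333
```

View pics/s3.png

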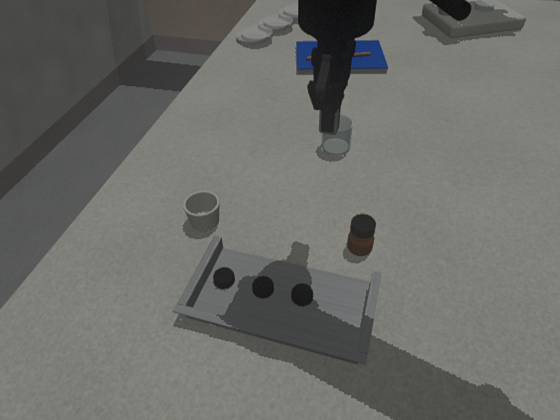

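All three caps are in the pan, at (224,278), (263,287) and (302,294). I'll check their positions numerically, then hand in.

```bash
python3 - <<'E'
from h import *
for p in [(224,278),(263,287),(302,294)]:
    c=np.array([*onz("side",*p,.009),0])-O; print("pan xy",(c@px).round(3),(c@py).round(3))
a,b=cv2.imread("pics/side0.png"),cv2.imread("pics/s3.png")
for n,(x0,y0,x1,y1) in dict(jar=(345,210,380,258),cruc=(180,188,224,236),beakerbase=(320,140,352,158)).items():
    print(n,np.abs(a[y0:y1,x0:x1].astype(int)-b[y0:y1,x0:x1]).mean())
r.hand_in(); print(r.read_time_s())
E
```

```text
pan xy 0.084 0.057
pan xy 0.027 0.056
pan xy -0.026 0.052
jar 5.212698412698413
cruc 6.1321022727272725
beakerbase 5.811342592592593
the job is handed in; nothing more can be done
the job is handed in; nothing more can be done
```

All three caps are inside the pan and the job is handed in. I swept each one in along its own lane with the fingers closed, turning the gripper 90° for the third to keep the finger linkage away from the jar.

- **Caps:** In the last side image their centres lie about 52–57 mm past the open side. Their sideways positions are +84, +27 and −26 mm, so each is wholly inside, at least 12 mm from the nearest wall.
- **Jar, crucible and beaker:** Comparing the first and last side images shows no visible shift. The average difference is 5–6 grey levels in each of the three regions. I took that as image noise, though I had no undisturbed patch to compare it with. The beaker was partly hidden behind the gripper, so for it I only compared the base.
- **Forces and time:** No sweep reached its 12 N stop threshold, and the readings I took were about 1 N or less. The clock showed about 19 s after the last sweep.
- **Disagreement:** The two cameras differed by up to about 6 mm on bench positions. I used averaged values, and the sweeps worked with those.

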